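Fit a keyed gear on the sprung test spindle

TASK

Take the toothed gear off the picking tray and fit it, boss upwards, on the spindle of the test stand: feel for the key by turning the gear under light pressure until its keyway drops over it, then seat the gear flat and fully home on the stand's ring and let go. Go gently: never push or twist the gear against the sprung spindle with more than 30 N, and leave the other things on the bench where they are.

Things in the scene. Friction and masses are not known exactly. Their poses are not given: they have to be found in the camera images.
- gear_center (a point): steel gear, 0.3 kg, boss up on the tray floor; the point is on its axis half-way up (20 mm above its underside, 20 mm below its top). Toothed disc 73 mm across, 12 mm thick; above it a plain round boss 40 mm across, 28 mm high, to be gripped from above. Own z up; own x points from the axis to the keyway, at the start within about 1.2 rad of world +x.
- gear_top (a point): centre of the top face of the gear's boss, 40 mm above the gear's underside; axes as the gear. The bore, 20 mm across, goes right through; its one keyway, 7 mm wide and cut out to 14.5 mm from the axis, runs the whole height and is open at both ends.
- gear: the gear itself; origin on its axis at its underside, axes as above
- stand: fixed test stand: base plate 130 x 130 x 14 mm, round grey housing 88 mm across up to 58 mm, an aluminium seat ring 64 mm across on top of it (top face at 75 mm), the upright spindle in the middle. Origin under the base's centre, z up; its x points away from a black box with two buttons.
- stand_seat (a point): on the spindle's axis at the height of the seat ring's top face, where the gear's underside finally lies; axes as the stand. Nothing on the stand is higher than the spindle.
- spindle_nose (a point): fixed point at the spindle's tip when it is up, 28 mm above the seat; axes as the stand. Spindle 18 mm across, the top 8 mm tapering to 8 mm, so that the bore centres itself before it meets the key. The whole spindle is sprung: it sinks from about 5 N on, 1 N more for each mm, and stops hard after 7 mm (12 N); pushing harder there is too hard.
- key_level (a point): fixed point on the axis at the height of the key's top when the spindle is up, 16 mm above the seat; axes as the stand. The key is 5 mm wide (1 mm play each side in the keyway) and stands out to 13 mm from the axis. It points anywhere from 0.25 to 1.5 rad anticlockwise (seen from above) of the stand's x; this is not measured: feel or see it.
- plunger: the spindle's sprung carrier, which does not turn; its origin is at the seat's height when the spindle is up and goes down with it by up to 7 mm. While the gear rides on the key its underside is 9 to 16 mm above the seat; as the keyway comes over the key the spindle pops up and the push vanishes. The spindle is braked: turning it takes about 0.1 N m.
- tray: fixed black picking tray 150 x 230 mm, floor 4 mm thick, rim 12 mm high, origin under its centre; the gear lies towards its -y end, a bearing and a collar towards its +y end.
- bearing: loose ball-bearing ring 52 mm across, 15 mm high, on the tray; bystander
- collar: loose dark collar 32 mm across, 12 mm high, on the tray; bystander
- bin_red: loose red stock bin 120 x 100 x 75 mm beyond the work area; bystander
- wrench: loose wrench 180 mm long, lying flat; bystander
- grease: loose grey can 60 mm across, 110 mm high; bystander
- carton: loose cardboard box 120 x 90 x 70 mm; bystander
- bar_end: loose brass bar 30 mm across, 100 mm long, lying; bystander
- cup: loose dark steel bowl 76 mm across, 60 mm high; bystander
Things that resemble listed ones, but are neither listed nor needed, are in the scene too. Leave any purple look-alike of the stand alone.

How it is judged (in metres and radians):
On the way, in this order (a step that is already met when the one before it is completed fails the run):
1. the gear is lifted clear of the tray (height (world z) of gear_center above 0.07 m), for 0.2 s.
2. the gear is fully home on the seat ring, with the key in its keyway (z of gear_center in the frame of stand_seat between 0.015 and 0.0225 m and horizontal distance between gear_center and stand_seat below 0.004 m), for 0.2 s.
At the end, for the whole second after the job is handed in: the gear sits boss up on the spindle, on its axis within 4 mm, upright within 0.06 rad, its underside within 2.5 mm of the seat ring, at rest and released (all of step 2 and angle between gear_center's own z axis and vertical below 0.06 rad and linear speed of gear below 0.02 m/s and contact force between gear and the fingers below 0.1 N); the robot touches nothing.
It fails at once if the gear is pushed or twisted against the sprung spindle with more than 30 N (contact force between gear and plunger above 30 N).
It fails at once if another thing on the bench is moved more than 20 mm (distance of any of bearing, collar, bin_red, wrench, grease, carton, bar_end, cup from where it was at the start of the episode above 0.02 m).
It also fails if it takes over 70 s, if anything falls off the work surface, if the arm or the gripper's body presses on something with over 40 N, if the wrist force passes 120 N, or if a joint passes its speed limit or range.

ROBOT

A 6-joint arm with a two-finger parallel gripper is mounted at the origin on the work surface. World frame = base frame: x ahead of the robot, y to its left, z up, the work surface at z = 0. Lengths are in mm, angles in rad, forces in N, time in s.
With the tool pointing down it reaches from about 250 to 725 mm from the base axis. Payload 9.7 kg.
Tool frame: the origin (TCP) lies midway between the tips of the shut fingers; the grasp point (between the pads) lies 19 mm behind it; z points along the fingers, y is the direction in which the jaws open and shut (so a half turn about z gives the same grasp; the last joint's range is limited). The gripper opens to 85 mm and grips with 20 to 120 N. Pads are 22 mm wide; open, the fingers measure 114 mm over their backs; the gripper's body (76 mm by 85 mm) begins 54 mm behind the grasp point. The pads swing forward as they close: fully open they stand 13 mm farther back than shut.
Start: joints at [1.332, 0.087, 0.176, 1.66, 0, 1.571], TCP at [130.093, 534.39, 198.084] pointing down, gripper open.
Joint ranges: [-3.13, 3.13], [-0.85, 1.81], [-1.15, 1.24], [-2.2, 2.28], [-1.44, 1.52], [-3.14, 3.14]. Speed limits (rad/s): [2.22, 2.22, 2.57, 3.14, 3.14, 3.14].

INTERFACE

Orientations are given as [roll, pitch, yaw] about the fixed x, y, z axes, in that order (R = Rz(yaw) Ry(pitch) Rx(roll)).
In Python, from rig import observe, viewer, sign_off gives the robot as it stands.
- The arm moves only by the shell command python3 -m creep 'ROWS' [FORCE]. ROWS is JSON, a list that holds one entry, the list of rows, each a list of 7 numbers: the shift along the tool's x, y, z in mm, then the turn, a rotation vector about the tool's x, y, z in degrees, then the closure, from 0 (fully open) to 1 (shut). In form: [[[dx, dy, dz, rx, ry, rz, claw], ...]]. A call has 1 to 20 rows; each row is the pose to reach, as a shift and turn from the pose commanded when the call began, along the tool's axes at that moment; what a row does not reach only later rows make up. A row lasts 1/12 s, in which the tool goes at most 41.7 mm and 7.16 degrees, less where a joint would pass 70% of its speed; a pose out of reach is approached as far as the arm can. A call with a gripper value outside its range is refused whole. The fingers move at their own pace and stop on an object; FORCE is the grip in N (left out, the last holds). Time passes only in rows, so rows that repeat a pose let the fingers close. It gives the time, the measured TCP pose, the force and the opening at its end, in the units of the state.
- observe(): the state, without advancing time (a new reading comes with each control period).
- viewer.camera(name): name is "scene" or "top" or "wrist"; returns a dict with "pixels" (420x560x3 uint8, red, green, blue), "z_map" (420x560 float32, mm along the optical axis (not along the pixel's ray), 0 where there is no reading), "vertical_fov" (degrees; the focal length in pixels is half the picture's height over the tangent of half this angle, whatever the lens; pixels are square), "cx", "cy" (the principal point, pixels), "rvec" (rotation vector, rad) and "tvec" (3), from world to camera coordinates, as OpenCV has them; the wrist camera has in their place "hand_eye" (4x4, takes a point from camera to tool coordinates, whose origin is the TCP and whose axes are the flange's). Camera axes: x right, y down, z forward; pixel columns grow to the right and rows downward; lengths in mm; the calibration is good to about 2 mm. The wrist camera is an equidistant fisheye: a pixel r from the principal point sees the ray r / f radians off the axis. A picture is of the moment at which its call begins: read the wrist's pose just before it.
- sign_off(): hands the job in, once; it reports no verdict.
The state is a dict: "time_s": time; "joint_positions": joint angles; "qvel": joint speeds; "joint_torque": joint torques, N m; "eef_pos": TCP position; "tool_rot": TCP orientation; "ft_force": force on the tool from outside, world axes, zero at the start; "wrist_torque": the same for the moment, N m; "grip_width": finger opening in mm.
Only numpy, scipy, OpenCV 4.12 (cv2) and the standard library are available. Lean on these libraries where they do the work, as an engineer would, in place of code of your own. Each camera call takes 0.05 s, during which the arm holds its last target.

## Working session

There is one attempt and no reset: what is moved stays moved. The work goes in short steps, Python scripts to look and compute and a shell command to move; the robot and the scene stay as the last step left them, time stands still between calls to the robot, and variables do not carry over. Pictures are saved under pics/ and viewed, and the job is handed in when it is done.

```bash
ls; mkdir -p pics; python3 - <<'E'
from rig import observe, viewer
import cv2,pickle
print(observe())
for n in ("scene","top","wrist"):
    c=viewer.camera(n); pickle.dump(c,open(f"pics/{n}0.pkl","wb"))
    cv2.imwrite(f"pics/{n}0.png",c["pixels"][:,:,::-1])
    print({k:v for k,v in c.items() if k not in("pixels","z_map")})
E
```

```text
pics
{'time_s': 0.0, 'joint_positions': array([ 1.33201485e+00,  8.74488673e-02,  1.75108036e-01,  1.65980686e+00,
       -2.02376950e-05,  1.57077357e+00]), 'qvel': array([ 0.00025802, -0.00113976,  0.00079576, -0.0006857 ,  0.00017107,
       -0.00050412]), 'joint_torque': array([ 1.46108387e-04, -5.20385242e+01,  4.64803398e+01,  1.58760336e-02,
       -1.00703908e-04, -1.25753989e-06]), 'eef_pos': array([130.02375179, 534.11443767, 197.37587602]), 'tool_rot': array([-3.14024128e+00,  2.02069270e-05,  2.90283396e+00]), 'ft_force': array([ 0.63132991, -0.39751014,  0.48535572]), 'wrist_torque': array([ 0.00637939,  0.00877832, -0.01762607]), 'grip_width': 85.20793860627212}
{'vertical_fov': 55.9928535547217, 'cx': 279.2009072514521, 'cy': 208.95428904532514, 'rvec': array([ 1.74425383,  2.09260099, -0.59189016]), 'tvec': array([ 133.5919986 , -429.19451736, 1330.4882877 ])}
{'vertical_fov': 48.91079836068493, 'cx': 284.25368022233715, 'cy': 207.90681146310268, 'rvec': array([ 2.22075276, -2.18358905,  0.06620776]), 'tvec': array([ -29.23624166,  544.47876262, 1572.0423838 ])}
{'vertical_fov': 65.70646984690485, 'cx': 279.14813531091056, 'cy': 212.96943372400665, 'hand_eye': array([[ 1.24859381e-03, -9.63331403e-01, -2.68311478e-01,
         6.79229431e+01],
       [ 9.99998454e-01,  1.53512712e-03, -8.58123123e-04,
        -2.49593440e+00],
       [ 1.23854918e-03, -2.68309991e-01,  9.63331830e-01,
        -1.75034018e+02],
       [ 0.00000000e+00,  0.00000000e+00,  0.00000000e+00,
         1.00000000e+00]])}
```

View pics/scene0.png

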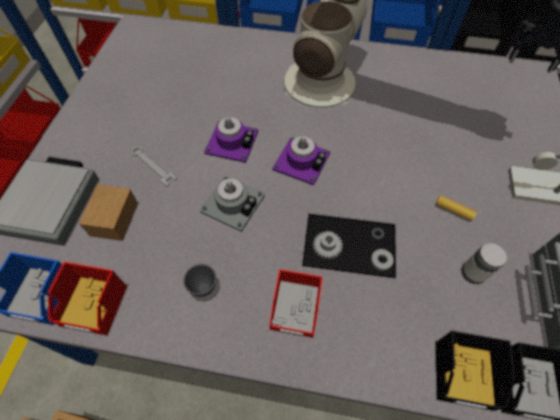

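View pics/top0.png

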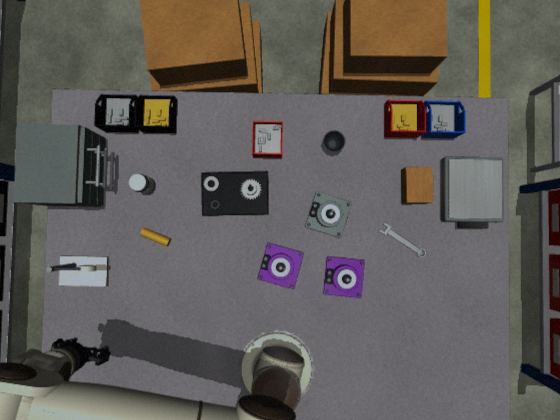

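View pics/wrist0.png

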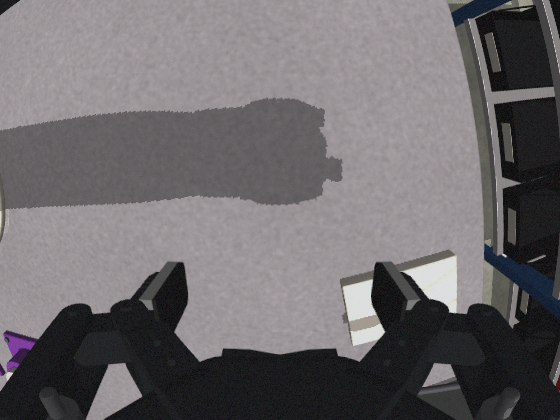

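Scene (scene cam): tray at about (350,245) with the gear at (327,243); the grey stand at (232,198). Top view: gear (251,188), stand (329,213), purple look-alikes at (281,265) and (345,277). Zooming in and measuring.

```bash
cat > h.py <<'E'
import numpy as np,cv2,pickle
from scipy.spatial.transform import Rotation as Ro
from rig import observe,viewer
def foc(c): return 210/np.tan(np.radians(c["vertical_fov"])/2)
def ext(c,o=None):
    "R,t camera->world"
    if "hand_eye" in c:
        T=np.eye(4);T[:3,:3]=Ro.from_euler("xyz",o["tool_rot"]).as_matrix();T[:3,3]=o["eef_pos"]
        M=T@c["hand_eye"];return M[:3,:3],M[:3,3]
    R=Ro.from_rotvec(c["rvec"]).as_matrix();return R.T,-R.T@c["tvec"]
def rays(c,uv):
    uv=np.atleast_2d(uv).astype(float);d=(uv-[c["cx"],c["cy"]])/foc(c)
    if "hand_eye" in c:
        r=np.linalg.norm(d,axis=1,keepdims=True)+1e-12
        return np.hstack([d/r*np.sin(r),np.cos(r)])
    return np.hstack([d,np.ones((len(d),1))])
def onplane(c,uv,z,o=None):
    R,t=ext(c,o);d=rays(c,uv)@R.T
    return t+d*((z-t[2])/d[:,2])[:,None]
def cloud(c,o=None):
    "world point per pixel from z_map"
    v,u=np.mgrid[:420,:560];uv=np.c_[u.ravel(),v.ravel()]
    r=rays(c,uv);r=r/r[:,2:3];P=r*c["z_map"].reshape(-1,1);R,t=ext(c,o)
    P=P@R.T+t;P[c["z_map"].ravel()==0]=np.nan
    return P.reshape(420,560,3)
def take(n,tag):
    o=observe();c=viewer.camera(n);pickle.dump((c,o),open(f"pics/{tag}.pkl","wb"))
    cv2.imwrite(f"pics/{tag}.png",c["pixels"][:,:,::-1]);return c,o
E
python3 - <<'E'
from h import *
for n,(x,y,w,h),(gz) in (("top",(190,160,180,135),0),("scene",(180,100,240,180),0)):
    c=pickle.load(open(f"pics/{n}0.pkl","rb"));P=cloud(c)
    cv2.imwrite(f"pics/{n}0z.png",cv2.resize(c["pixels"][y:y+h,x:x+w,::-1],None,fx=800/w if n=="top" else 3.3,fy=800/w if n=="top" else 3.3,interpolation=cv2.INTER_CUBIC))
    for nm,(u,v) in (dict(gear=(251,188),stand=(329,213)) if n=="top" else dict(gear=(327,243),stand=(231,192))).items():
        S=P[v-22:v+23,u-22:u+23].reshape(-1,3)
        for lo,hi in ((36,52),(68,82),(88,110)):
            s=S[(S[:,2]>lo)&(S[:,2]<hi)]
            if len(s)>5:print(n,nm,lo,len(s),s.mean(0).round(1),np.median(s[:,2]).round(1),"midrange",((s.max(0)+s.min(0))/2).round(1),np.ptp(s,axis=0).round(0))
E
```

```text
top gear 36 85 [609.7  95.1  44.1] 44.0 midrange [610.5  95.3  44.6] [38. 38. 14.]
top stand 36 102 [ 541.  -125.1   44.7] 44.7 midrange [ 530.1 -158.6   44.2] [ 78. 104.  15.]
top stand 68 217 [ 527.5 -170.7   75.1] 75.0 midrange [ 524.5 -170.7   74.8] [66. 60. 14.]
top stand 88 25 [ 527.7 -171.2   98.7] 98.4 midrange [ 528.5 -170.7   98.9] [17. 16. 20.]
scene gear 36 166 [609.6  99.2  42.7] 43.1 midrange [608.4  99.4  41.8] [41. 40. 11.]
scene stand 36 230 [ 552.1 -135.2   43.6] 43.5 midrange [ 543.  -156.7   43.9] [ 56. 100.  16.]
scene stand 68 339 [ 529.2 -166.7   73.5] 73.6 midrange [ 525.9 -167.9   74.3] [64. 63. 13.]
scene stand 88 46 [ 529.8 -167.1   95.9] 95.6 midrange [ 529.  -167.4   95.7] [17. 17. 15.]
```

```bash
python3 - <<'E'
from h import *
c=pickle.load(open("pics/top0.pkl","rb"))
print(onplane(c,[[251,188]],44),onplane(c,[[330,213]],75))
E
```

```text
[[608.66095118  93.51065097  44.        ]] [[ 527.64075742 -170.69639771   75.        ]]
```

View pics/top0z.png

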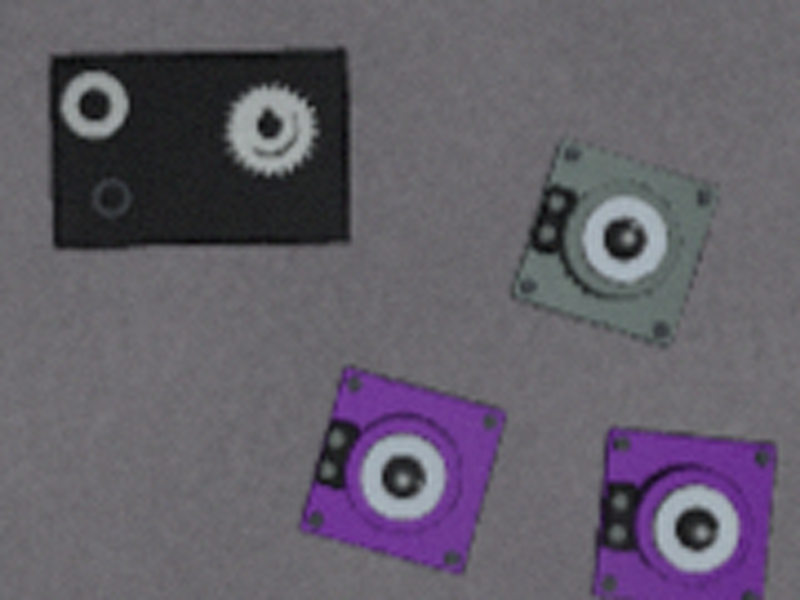

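View pics/scene0z.png

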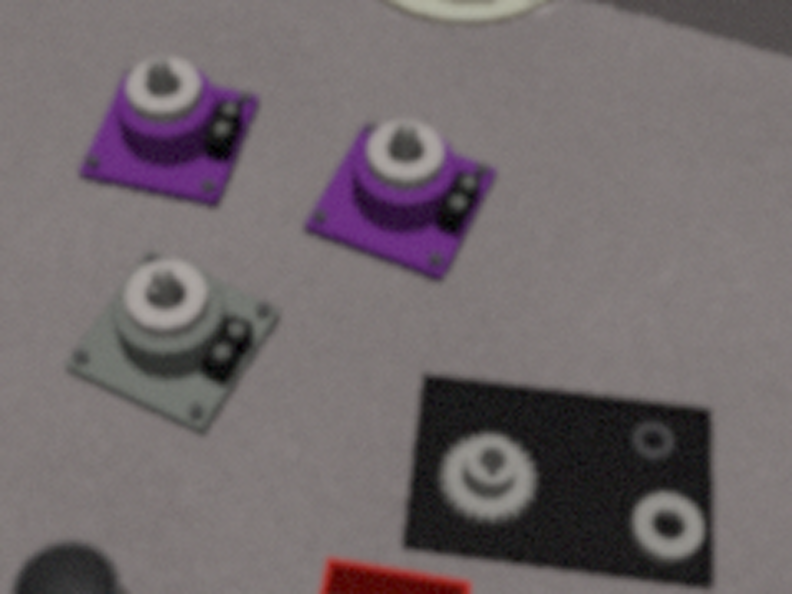

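Both cameras agree within about 4 mm: gear about (609, 96), boss top at 44 mm as expected; stand about (528, -169), ring at 75 mm as expected. Hovering over the gear next, with the tool axes aligned to the world.

```bash
cat >> h.py <<'E'
def rel(target,yaw,o=None):
    "tool-axis shift (mm) and turn (deg) to a tool-down target"
    o=o or observe();R=Ro.from_euler("xyz",o["tool_rot"])
    d=R.inv().apply(np.array(target)-o["eef_pos"]);r=(R.inv()*Ro.from_euler("xyz",[np.pi,0,yaw])).as_rotvec(degrees=True)
    print("shift",d.round(1),"turn",r.round(1),"now",o["eef_pos"].round(1),o["tool_rot"].round(3),"t",round(o["time_s"],2))
E
python3 -c "
from h import *
rel([609,96,150],np.pi/2)"
```

```text
shift [-569.  -312.4   47.9] turn [-0.1  0.  76.3] now [130.  534.2 197.6] [-3.141 -0.     2.903] t 0.15
```

```bash
python3 -m creep '[[[-569,-312.4,48,0,0,76.3,0.3],[-569,-312.4,48,0,0,76.3,0.3],[-569,-312.4,48,0,0,76.3,0.3],[-569,-312.4,48,0,0,76.3,0.3],[-569,-312.4,48,0,0,76.3,0.3],[-569,-312.4,48,0,0,76.3,0.3],[-569,-312.4,48,0,0,76.3,0.3],[-569,-312.4,48,0,0,76.3,0.3],[-569,-312.4,48,0,0,76.3,0.3],[-569,-312.4,48,0,0,76.3,0.3],[-569,-312.4,48,0,0,76.3,0.3],[-569,-312.4,48,0,0,76.3,0.3],[-569,-312.4,48,0,0,76.3,0.3],[-569,-312.4,48,0,0,76.3,0.3],[-569,-312.4,48,0,0,76.3,0.3],[-569,-312.4,48,0,0,76.3,0.3],[-569,-312.4,48,0,0,76.3,0.3],[-569,-312.4,48,0,0,76.3,0.3],[-569,-312.4,48,0,0,76.3,0.3],[-569,-312.4,48,0,0,76.3,0.3]]]' 60
python3 -c "
from h import *
take('wrist','w1'); print(observe()['joint_positions'].round(2)); rel([609,96,150],np.pi/2)"
```

```text
time_s: 1.82
eef_pos: [608.5, 97.1, 150.3]
tool_rot: [3.142, -0.0, 1.572]
ft_force: [-0.4, -0.0, -0.0]
grip_width: 59.9
[0.16 0.24 0.25 1.59 0.   1.73]
shift [-1.2  0.5  0.5] turn [ 0.  -0.   0.1] now [608.5  97.2 150.5] [ 3.141 -0.     1.572] t 1.87
```

View pics/w1.png

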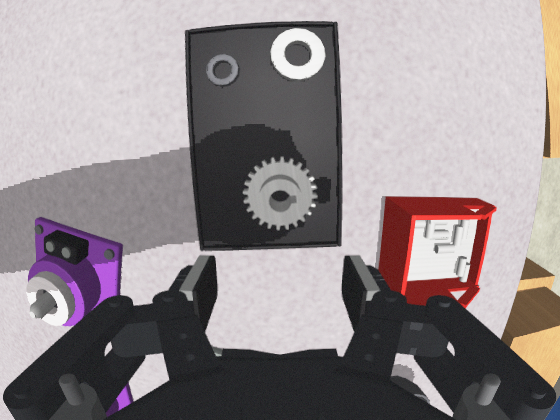

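Wrist view: gear at about (280,193) on the tray, keyway to the right. Zooming for the boss circle and keyway.

```bash
python3 - <<'E'
from h import *
c,o=pickle.load(open("pics/w1.pkl","rb"));P=cloud(c,o)
cv2.imwrite("pics/w1z.png",cv2.resize(c["pixels"][145:240,235:330,::-1],(665,665),interpolation=cv2.INTER_CUBIC))
S=P[140:245,230:335]
m=(S[...,2]>38)&(S[...,2]<50);s=S[m];print(len(s),np.median(s[:,2]),((s.max(0)+s.min(0))/2).round(1),np.ptp(s,axis=0).round(1))
# boss top outer contour -> plane -> circle
cs,_=cv2.findContours(m.astype(np.uint8),cv2.RETR_EXTERNAL,cv2.CHAIN_APPROX_NONE);k=max(cs,key=len)[:,0]+[230,140]
q=onplane(c,k,44,o)[:,:2].astype(np.float32);(cx,cy),r=cv2.minEnclosingCircle(q);print("boss",cx,cy,r)
m2=(S[...,2]>12)&(S[...,2]<20);s=S[m2];print("disc",((s.max(0)+s.min(0))/2).round(1),np.ptp(s,axis=0).round(1),np.median(s[:,2]))
# hole in boss top incl keyway: radial extent per angle at z=44
g=np.uint8(m)*255;cv2.imwrite("pics/w1m.png",cv2.resize(g,(630,630),interpolation=cv2.INTER_NEAREST))
hole=cv2.morphologyEx(np.uint8(~m),cv2.MORPH_OPEN,np.ones((1,1)));
n,l,st,ce=cv2.connectedComponentsWithStats(hole,connectivity=4)
for i in range(1,n):
    if 20<st[i,4]<2000:
        v,u=np.where(l==i);w=onplane(c,np.c_[u+230,v+140],44,o)[:,:2]-[cx,cy];rr=np.hypot(*w.T);f=rr>11.2
        print(i,st[i],w.mean(0),rr.max(),"keyway dir",np.arctan2(*(w[f].mean(0)[::-1])) if f.any() else None)
E
```

```text
1166 43.2729566544142 [608.6  95.2  42. ] [39.5 39.3  7.9]
boss 608.760498046875 95.73726654052734 20.027671813964844
disc [618.7  86.5  16. ] [92.7 89.6  7.9] 15.343506820928667
3 [ 39  51  28  19 365] [0.84392651 0.40445533] 14.240674629170517 keyway dir 0.16907209213445296
```

View pics/w1z.png

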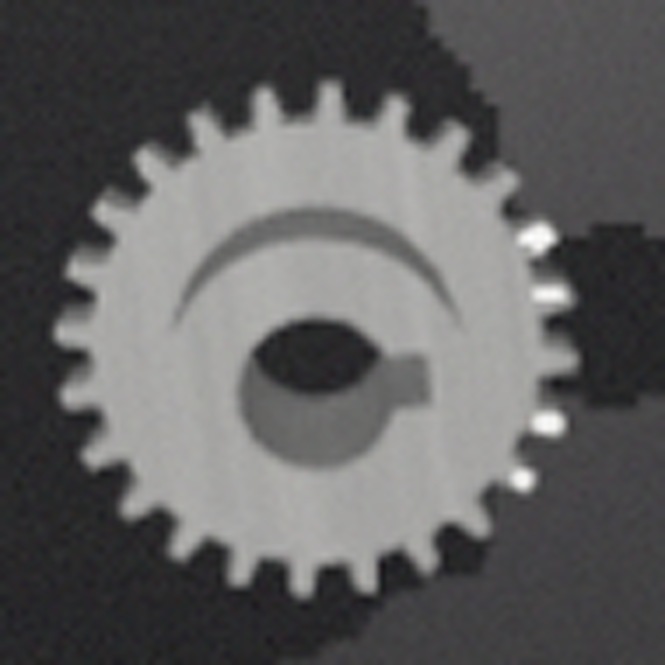

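View pics/w1m.png

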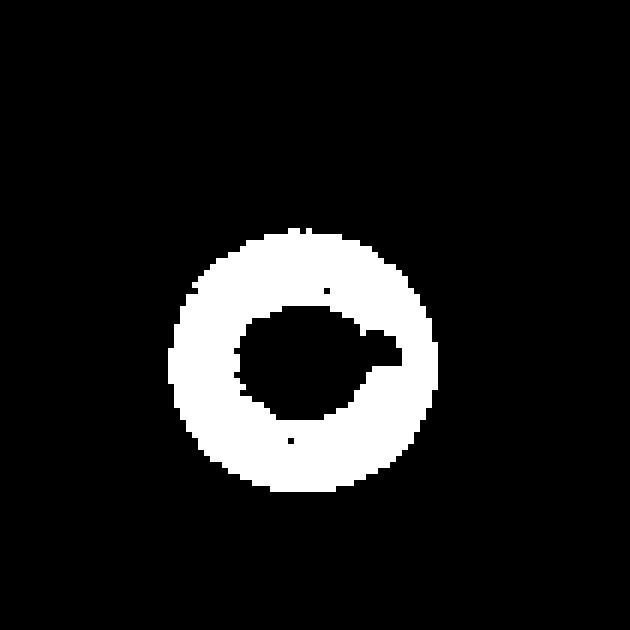

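The zoom shows the keyway at about 0.13 rad from +x, and the boss fit gives centre (608.7, 95.6), r 20.0, as it should be. Descending and gripping.

```bash
python3 -m creep '[[[-1.6,0.2,40,0,0,0,0.3],[-1.6,0.2,80,0,0,0,0.3],[-1.6,0.2,110,0,0,0,0.3],[-1.6,0.2,122,0,0,0,0.3],[-1.6,0.2,128,0,0,0,0.3],[-1.6,0.2,131,0,0,0,0.3],[-1.6,0.2,131,0,0,0,0.3]]]' 60
python3 -c "
from h import *
take('wrist','w2')"
```

```text
time_s: 2.45
eef_pos: [610.0, 95.1, 20.6]
tool_rot: [3.14, -0.0, 1.572]
ft_force: [0.4, 0.1, 0.7]
grip_width: 60.0
```

View pics/w2.png

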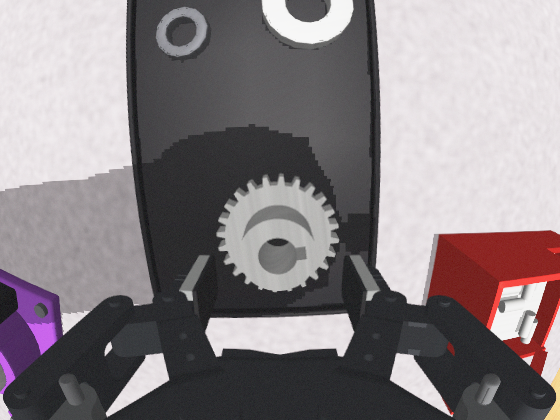

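The boss at (278,255) is between the pads at (198,285) and (360,285), centred. Closing.

```bash
python3 -m creep '[[[0,0,0,0,0,0,0.5],[0,0,0,0,0,0,0.6],[0,0,0,0,0,0,0.7],[0,0,0,0,0,0,0.8],[0,0,0,0,0,0,0.8],[0,0,0,0,0,0,0.8]]]' 60
python3 -m creep '[[[0,0,-3,0,0,0,0.8],[0,0,-10,0,0,0,0.8],[0,0,-20,0,0,0,0.8],[0,0,-20,0,0,0,0.8]]]'
python3 -c "
from h import *
take('wrist','w3')"
```

```text
time_s: 3.0
eef_pos: [609.3, 94.6, 19.2]
tool_rot: [3.141, -0.0, 1.571]
ft_force: [-0.1, 0.6, 0.0]
grip_width: 17.1
time_s: 3.33
eef_pos: [610.4, 94.8, 42.0]
tool_rot: [3.138, -0.001, 1.571]
ft_force: [0.0, 0.8, 0.7]
grip_width: 17.1
```

View pics/w3.png

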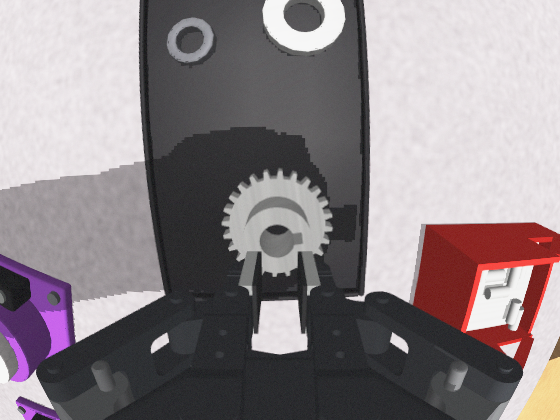

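Missed: the fingers closed to 17 mm with the gear left on the tray. I'll check with depth where the fingertips really are relative to the gear.

```bash
python3 - <<'E'
from h import *
for t in("w1","w2","w3"):
    c,o=pickle.load(open(f"pics/{t}.pkl","rb"));P=cloud(c,o)
    print(t,o["eef_pos"].round(1),o["grip_width"])
    R,tt=ext(c,o);print(" cam",tt.round(0))
    S=P[140:300,150:400].reshape(-1,3)
    k=(np.abs(S[:,0]-609)<24)&(np.abs(S[:,1]-95)<30)
    h=np.histogram(S[k][:,2],bins=np.arange(-4,140,8));print(h[0])
c,o=pickle.load(open("pics/w3.pkl","rb"));P=cloud(c,o)
for v in(235,245,252,256,260,270,285,300,320):print(v,P[v,[246,250,254,258,264,280,303,308,312]][:, :].round(0).tolist())
cv2.imwrite("pics/w3z.png",cv2.resize(c["pixels"][200:340,200:360,::-1],(800,700),interpolation=cv2.INTER_CUBIC))
E
python3 -c "
from h import *
take('top','t3')
take('scene','s3')
import cv2
a=cv2.imread('pics/s3.png')[180:320,250:430];cv2.imwrite('pics/s3z.png',cv2.resize(a,None,fx=4,fy=4,interpolation=2))
print(observe()['joint_positions'])"
```

```text
w1 [608.5  97.1 150.3] 59.85240299685545
 cam [608. 162. 325.]
[ 192   90 1217  104  102 1029  167    0    0    0    0    0    0    0
    0    0    0]
w2 [610.   95.1  20.6] 60.01401259179385
 cam [609. 160. 196.]
[ 264  279 2641  428  549 3360  387    0    0    0    0    0    0    0
    0    0    0]
w3 [610.4  94.8  42. ] 17.1495306715508
 cam [609. 160. 217.]
[ 275  217 2084  329  390 2398  277    0    0    0  291  522  602  514
  534  794   17]
235 [[591.0, 99.0, 43.0], [593.0, 99.0, 44.0], [596.0, 99.0, 43.0], [598.0, 99.0, 43.0], [600.0, 90.0, 19.0], [611.0, 85.0, 5.0], [623.0, 99.0, 43.0], [626.0, 99.0, 43.0], [632.0, 89.0, 15.0]]
245 [[591.0, 93.0, 43.0], [593.0, 92.0, 43.0], [595.0, 93.0, 43.0], [598.0, 92.0, 43.0], [601.0, 89.0, 34.0], [610.0, 85.0, 25.0], [623.0, 93.0, 43.0], [626.0, 93.0, 43.0], [632.0, 82.0, 16.0]]
252 [[591.0, 88.0, 43.0], [596.0, 104.0, 80.0], [598.0, 103.0, 79.0], [600.0, 104.0, 80.0], [601.0, 88.0, 44.0], [610.0, 86.0, 37.0], [621.0, 103.0, 80.0], [623.0, 103.0, 79.0], [632.0, 77.0, 15.0]]
256 [[595.0, 103.0, 83.0], [597.0, 103.0, 84.0], [599.0, 104.0
[... 549 characters left out ...]
7.0, 103.0, 112.0], [599.0, 103.0, 111.0], [600.0, 104.0, 112.0], [601.0, 97.0, 100.0], [599.0, 45.0, 3.0], [611.0, 45.0, 4.0], [618.0, 104.0, 112.0], [620.0, 103.0, 111.0], [622.0, 103.0, 111.0]]
300 [[598.0, 104.0, 124.0], [599.0, 99.0, 116.0], [600.0, 97.0, 112.0], [601.0, 91.0, 102.0], [599.0, 37.0, 11.0], [611.0, 30.0, 0.0], [618.0, 97.0, 112.0], [620.0, 99.0, 115.0], [620.0, 104.0, 124.0]]
320 [[600.0, 108.0, 142.0], [599.0, 93.0, 120.0], [600.0, 88.0, 111.0], [601.0, 84.0, 106.0], [598.0, 11.0, -1.0], [611.0, 11.0, -1.0], [619.0, 88.0, 111.0], [620.0, 94.0, 121.0], [619.0, 108.0, 142.0]]
[ 1.54156037e-01  2.41877320e-01  4.53616198e-02  1.37355965e+00
 -1.24709907e-05  1.72462872e+00]
```

View pics/w3z.png

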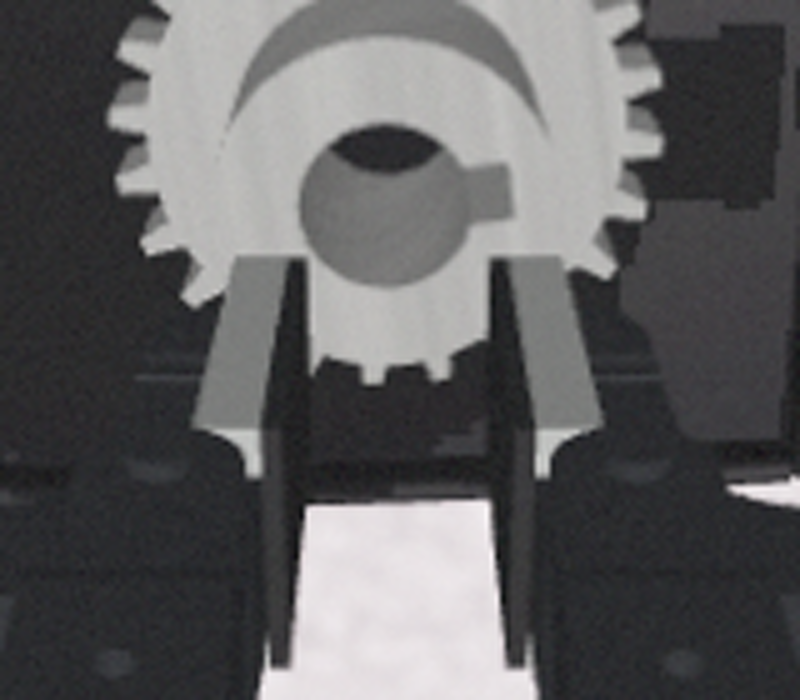

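View pics/s3z.png

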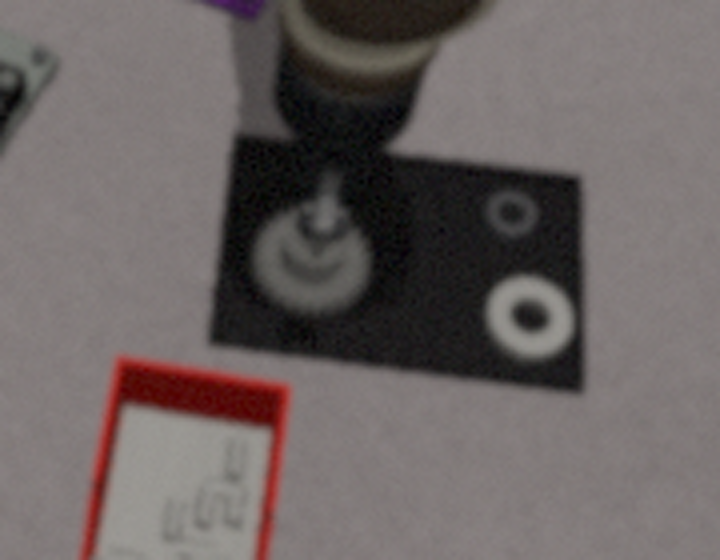

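The picture is clear: the fingertips' bottom edge is at v≈252, z≈79 mm, while the reported TCP was at 42 mm. The real tips stand about 36 mm behind the reported TCP, which disagrees with the description. The pads closed above the 44 mm boss. I'll check the same offset in w1 and w2.

```bash
python3 - <<'E'
from h import *
for t in("w1","w2","w3"):
    c,o=pickle.load(open(f"pics/{t}.pkl","rb"));P=cloud(c,o)-o["eef_pos"]
    S=P[200:400].reshape(-1,3);k=(abs(S[:,0])<48)&(S[:,1]>2)&(S[:,1]<18)&(S[:,2]>18+(4 if t!="w2" else 8))&(S[:,2]<120)
    s=S[k]
    for sg in(-1,1):
        q=s[s[:,0]*sg>0];lo=np.percentile(q[:,2],1) if len(q) else None
        b=q[q[:,2]<lo+8];print(t,sg,len(q),"low z",lo,"y",np.percentile(b[:,1],[5,50,95]).round(1),"x",np.percentile(b[:,0],[5,50,95]).round(1))
E
```

```text
w1 -1 6788 low z 44.40206739052842 y [2.6 7.8 8.7] x [-42.9 -33.3 -30.4]
w1 1 6737 low z 44.223905560123924 y [2.9 7.9 8.9] x [29.1 31.7 41.5]
w2 -1 6815 low z 44.41574533608603 y [3.2 7.7 8.7] x [-42.8 -33.3 -30.5]
w2 1 6710 low z 44.16733124637586 y [2.7 7.4 8.8] x [29.  31.5 41.2]
w3 -1 10094 low z 41.24610138599931 y [3.9 8.1 8.8] x [-21.7 -14.1  -9.2]
w3 1 10138 low z 41.78048649512533 y [4.  8.1 8.8] x [ 7.7 12.7 20.2]
```

Consistent: tips are about 44 mm behind the TCP at 60 mm opening and about 38 mm at 17 mm. The pads' centre is also about 2.5 mm towards -y of the TCP. I'm correcting for both and descending in stages with force checks.

```bash
python3 -m creep '[[[0,0,0,0,0,0,0.3],[0,0,0,0,0,0,0.3],[2.5,-1,0,0,0,0,0.3],[2.5,-1,0,0,0,0,0.3],[2.5,-1,10,0,0,0,0.3],[2.5,-1,20,0,0,0,0.3],[2.5,-1,30,0,0,0,0.3],[2.5,-1,30,0,0,0,0.3]]]' 60
python3 -c "
from h import *
take('wrist','w4')"
```

```text
time_s: 4.15
eef_pos: [606.6, 96.9, 5.7]
tool_rot: [-3.137, 0.001, 1.571]
ft_force: [0.3, 0.5, -1.1]
grip_width: 59.4
```

View pics/w4.png

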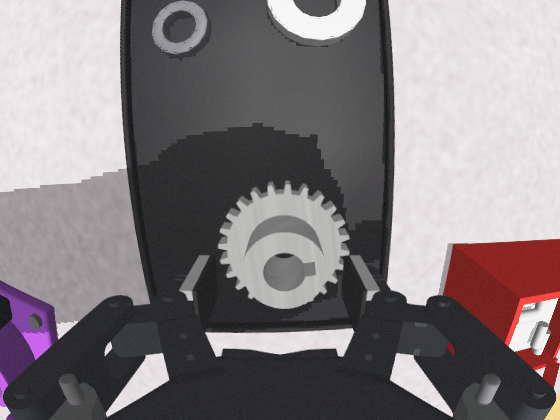

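The boss is at (283,272) with the pads at (195,280) and (363,280), and no contact yet. Continuing down.

```bash
python3 -m creep '[[[0,1,7,0,0,0,0.3],[0,1,14,0,0,0,0.3],[0,1,19,0,0,0,0.3],[0,1,23,0,0,0,0.3],[0,1,25,0,0,0,0.3],[0,1,25,0,0,0,0.3],[0,1,25,0,0,0,0.3]]]' 60
python3 -c "
from h import *
c,o=take('wrist','w5');print(o['eef_pos'],o['tool_rot'])
P=cloud(c,o);R,t=ext(c,o)
m=(abs(P[...,2]-43.5)<3)&(abs(P[...,0]-609)<30)&(abs(P[...,1]-95)<30);s=P[m];print(((s.max(0)+s.min(0))/2).round(1),np.ptp(s,axis=0))
S=P[200:400].reshape(-1,3);S=S[(abs(abs(S[:,0]-609)-33)<4)&(S[:,1]>95)&(S[:,1]<110)&(S[:,2]>19)];print(np.percentile(S[:,2],[0.5,2,5,50]))
"
```

```text
time_s: 4.78
eef_pos: [609.3, 97.2, -15.8]
tool_rot: [3.142, 0.0, 1.571]
ft_force: [0.4, 0.2, -0.5]
grip_width: 60.0
[609.26192492  97.15193269 -15.84326562] [3.14156380e+00 1.72601413e-05 1.57107744e+00]
[609.   95.3  43.5] [59.83408309 40.87134245  5.96960771]
[23.20733495 26.13090579 28.68601022 57.05024437]
```

View pics/w5.png

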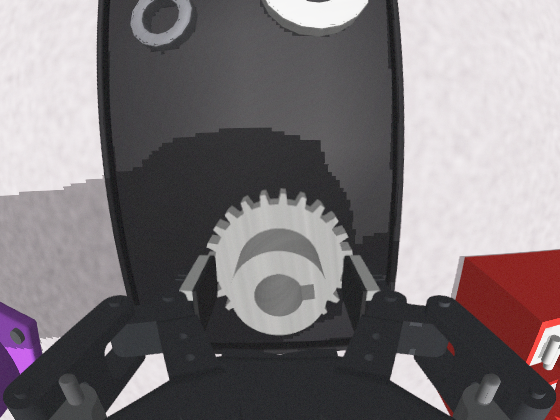

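The pads now straddle the boss, which is centred between them, with tips about 27 mm high. Closing.

```bash
python3 -m creep '[[[0,0,2,0,0,0,0.4],[0,0,2,0,0,0,0.5],[0,0,2,0,0,0,0.6],[0,0,2,0,0,0,0.65],[0,0,2,0,0,0,0.65],[0,0,2,0,0,0,0.65]]]' 60
python3 -m creep '[[[0,0,-5,0,0,0,0.65],[0,0,-20,0,0,0,0.65],[0,0,-50,0,0,0,0.65],[0,0,-90,0,0,0,0.65],[0,0,-125,0,0,0,0.65],[0,0,-125,0,0,0,0.65],[0,0,-125,0,0,0,0.65]]]'
python3 -c "
from h import *
c,o=take('wrist','w6');print(o['eef_pos'],o['tool_rot'],o['ft_force'])"
```

```text
time_s: 5.33
eef_pos: [609.4, 97.2, -17.6]
tool_rot: [3.141, -0.0, 1.571]
ft_force: [-0.0, 0.1, 3.7]
grip_width: 38.4
time_s: 5.92
eef_pos: [610.5, 97.4, 109.4]
tool_rot: [3.138, -0.001, 1.571]
ft_force: [0.6, 0.6, -2.6]
grip_width: 38.4
[610.45978322  97.36713739 109.3979367 ] [ 3.13771005e+00 -5.80434435e-04  1.57112858e+00] [ 0.58133523  0.62404033 -2.61038584]
```

View pics/w6.png

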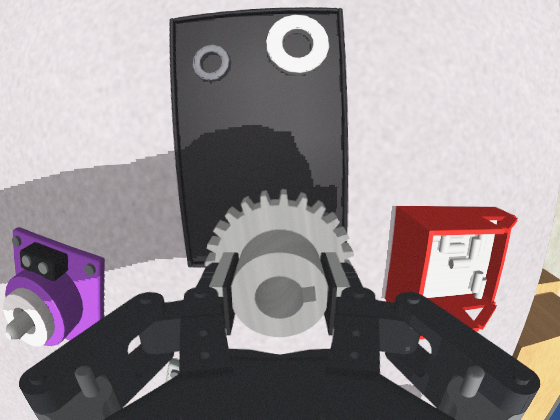

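Held: width 38.4 mm, weight about 2.6 N. The gear is in the pads at (280,285). Next I'll go past the stand on its -y side at height, so the wrist camera sees spindle and key unobstructed.

```bash
python3 - <<'E'
from h import *
c,o=pickle.load(open("pics/w6.pkl","rb"));P=cloud(c,o)-o["eef_pos"]
S=P[220:360,200:360].reshape(-1,3);zt=61.6
s=S[(abs(S[:,2]-zt)<3)&(abs(S[:,0])<17)];print(np.median(s[:,2]),s[:,1].min(),s[:,1].max(),(s[:,1].min()+s[:,1].max())/2,len(s))
rel([528,-270,150],np.pi/2)
E
```

```text
60.818329248173725 -22.1562863624889 18.512629413400575 -1.8218284745441622 4651
shift [-367.2  -81.5  -42.9] turn [ 0. -0.  0.] now [609.4  97.2 107.1] [ 3.141 -0.     1.571] t 5.97
```

```bash
python3 -m creep '[[[-20,-5,-41,0,0,0,0.65],[-60,-15,-41,0,0,0,0.65],[-100,-25,-41,0,0,0,0.65],[-140,-35,-41,0,0,0,0.65],[-180,-45,-41,0,0,0,0.65],[-220,-55,-41,0,0,0,0.65],[-260,-65,-41,0,0,0,0.65],[-300,-72,-41,0,0,0,0.65],[-335,-78,-41,0,0,0,0.65],[-360,-82,-41,0,0,0,0.65],[-367,-82,-41,0,0,0,0.65],[-367,-82,-41,0,0,0,0.65],[-367,-82,-41,0,0,0,0.65],[-367,-82,-41,0,0,0,0.65]]]'
python3 -c "
from h import *
c,o=take('wrist','w7');print(o['eef_pos'],o['tool_rot'],o['ft_force'])"
```

```text
time_s: 7.13
eef_pos: [527.3, -268.6, 147.2]
tool_rot: [-3.14, -0.001, 1.572]
ft_force: [0.1, 0.5, -2.8]
grip_width: 38.5
[ 527.32036161 -268.55027112  147.18349696] [-3.14027536e+00 -1.05706510e-03  1.57207979e+00] [ 0.14487627  0.47060104 -2.75452084]
```

View pics/w7.png

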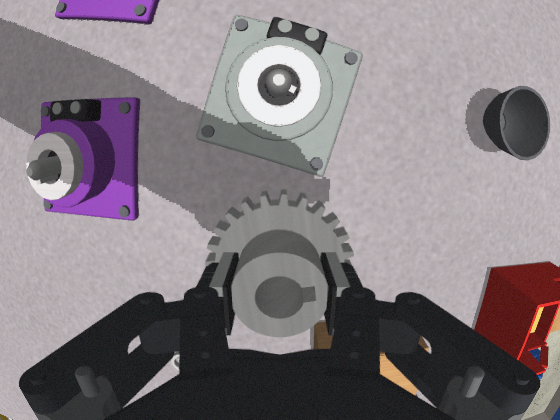

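The stand is in full view: ring at (279,84), spindle at (277,82), and a bright small rectangle, likely the key's top, at (292,89). Zooming in.

```bash
python3 - <<'E'
from h import *
c,o=pickle.load(open("pics/w7.pkl","rb"));P=cloud(c,o)
cv2.imwrite("pics/w7z.png",cv2.resize(c["pixels"][35:135,229:329,::-1],(700,700),interpolation=cv2.INTER_CUBIC))
px=c["pixels"].astype(int)
S=P[30:140,220:340]
m=np.uint8((abs(S[...,2]-75)<6))
m=cv2.morphologyEx(m,cv2.MORPH_OPEN,np.ones((3,3)))
k=max(cv2.findContours(m,0,1)[0],key=len)[:,0]+[220,30]
q=onplane(c,k,75,o)[:,:2].astype(np.float32);print("ring enc",cv2.minEnclosingCircle(q),"ell",cv2.fitEllipse(q),np.median(S[...,2][m>0]))
# base plate orientation
b=np.uint8((abs(P[...,2]-14)<5)|((P[...,2]>14)&(P[...,2]<60)));b[:,:190]=0;b[185:]=0;b[:,370:]=0
b=cv2.morphologyEx(b,cv2.MORPH_OPEN,np.ones((3,3)))
k=max(cv2.findContours(b,0,1)[0],key=len)[:,0];q=onplane(c,k,14,o)[:,:2].astype(np.float32);r=cv2.minAreaRect(q);print("base",r,cv2.boxPoints(r).round(0).tolist())
s=P[82:96,286:300];print(P[89,292],px[89,292])
# spindle high points
H=S[(S[...,2]>97)];print("nose",len(H),H.mean(0) if len(H) else 0)
g=px[60:110,255:305].min(-1);P2=P[60:110,255:305]
rr=np.hypot(P2[...,0]-528,P2[...,1]+169)
kk=(g>150)&(rr<18)&(P2[...,2]>80)
v,u=np.where(kk);print(len(v),np.c_[u+255,v+60][:60].tolist())
K=P2[kk];print(K.mean(0),K.min(0),K.max(0))
E
```

```text
ring enc ((525.9359741210938, -172.68008422851562), 31.710956573486328) ell ((525.9251098632812, -172.68150329589844), (61.889583587646484, 62.03652572631836), 163.65536499023438) 74.0948535791715
base ((527.0950927734375, -169.09909057617188), (136.7255401611328, 129.04505920410156), 72.84242248535156) [[445.0, -215.0], [569.0, -253.0], [609.0, -123.0], [486.0, -85.0]]
[ 535.45598281 -177.62299824   89.71384965] [236 236 235]
nose 350 [ 525.83030337 -172.75799471  100.23302608]
166 [[277, 73], [280, 73], [275, 74], [276, 74], [277, 74], [278, 74], [279, 74], [280, 74], [281, 74], [282, 74], [274, 75], [275, 75], [276, 75], [277, 75], [278, 75], [279, 75], [280, 75], [281, 75], [282, 75], [283, 75], [273, 76], [274, 76], [275, 76], [276, 76], [277, 76], [278, 76], [279, 76], [280, 76], [281, 76], [282, 76], [283, 76], [273, 77], [274, 77], [275, 77], [276, 77], [277, 77], [278, 77], [279, 77], [280, 77], [281, 77], [282, 77], [283, 77], [284, 77], [273, 78], [274, 78], [275, 78], [276, 78], [277, 78], [278, 78], [279, 78], [280, 78], [281, 78], [282, 78], [283, 78], [284, 78], [285, 78], [273, 79], [274, 79], [275, 79], [276, 79]]
[ 528.27935404 -173.48426915   99.3626562 ] [ 522.32699585 -179.81608931   87.31478303] [ 538.24920358 -167.87935129  104.28640147]
```

View pics/w7z.png

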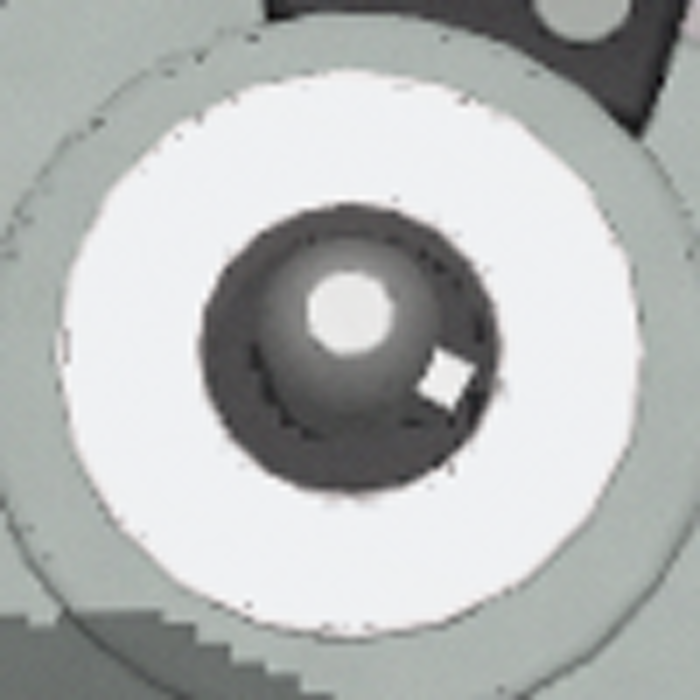

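The zoom shows the key's top at pixel (292.7, 89.2). That is 10.8 mm from the axis (expected 11) and about -0.47 rad in the world, or 1.40 rad from the stand's x, within 0.25–1.5. The nose and ring centres agree with each other. I'll turn the gear now (about -0.6 rad) and look again from a matching spot.

```bash
python3 -m creep '[[[5,-15,0,0,0,7,0.65],[10,-30,0,0,0,14,0.65],[15,-45,0,0,0,21,0.65],[15,-56,0,0,0,28,0.65],[15,-56,0,0,0,34,0.65],[15,-56,0,0,0,34,0.65],[15,-56,0,0,0,34,0.65],[15,-56,0,0,0,34,0.65],[15,-56,0,0,0,34,0.65]]]'
cat > m.py <<'E'
from h import *
import sys
def meas(t):
    c,o=pickle.load(open(f"pics/{t}.pkl","rb"));P=cloud(c,o);px=c["pixels"]
    zt=o["eef_pos"][2]+61.3
    # stand
    H=P[(P[...,2]>97)&(P[...,2]<108)&(np.hypot(P[...,0]-527,P[...,1]+171)<12)]
    m=np.uint8((abs(P[...,2]-75)<6)&(np.hypot(P[...,0]-527,P[...,1]+171)<38));m=cv2.morphologyEx(m,cv2.MORPH_OPEN,np.ones((3,3)))
    k=max(cv2.findContours(m,0,1)[0],key=len)[:,0];q=onplane(c,k,75,o)[:,:2].astype(np.float32);ce,r=cv2.minEnclosingCircle(q)
    print("ring",np.round(ce,1),round(r,1),"nose",H.mean(0).round(1))
    # gear in hand: bore on top face
    E=o["eef_pos"];g=np.uint8((abs(P[...,2]-zt)<3)&(np.hypot(P[...,0]-E[0],P[...,1]-E[1])<40))
    cs,h=cv2.findContours(g,cv2.RETR_CCOMP,cv2.CHAIN_APPROX_NONE)
    for i,k in enumerate(cs):
        if h[0][i][3]>=0 and cv2.contourArea(k)>500:
            w=onplane(c,k[:,0],zt,o)[:,:2]
            # circle through non-keyway pts: iterate
            sel=np.ones(len(w),bool)
            for _ in range(8):
                A=np.c_[2*w[sel],np.ones(sel.sum())];x=np.linalg.lstsq(A,(w[sel]**2).sum(1),rcond=None)[0];cc=x[:2];R=np.sqrt(x[2]+cc@cc)
                d=np.hypot(*(w-cc).T);sel=d<R+1
            f=d>12;kd=(w-cc)[f]
            print("bore",cc.round(1),"r",R.round(2),"max",d.max().round(1),"keyway ang",np.arctan2(*kd.mean(0)[::-1]).round(3),"in world rel tool",(cc-E[:2]).round(1))
            # boss outer
            j=h[0][i][3];ww=onplane(c,cs[j][:,0],zt,o)[:,:2]
            print("bore-ring",(cc-np.array(ce)).round(1),"bore-nose",(cc-H.mean(0)[:2]).round(1))
    # key
    b=np.uint8((px.min(-1)>170)&(abs(P[...,2]-90)<6)&(np.hypot(P[...,0]-ce[0],P[...,1]-ce[1])<17))
    n,l,st,cen=cv2.connectedComponentsWithStats(b)
    for i in range(1,n):
        if st[i,4]>8:
            w=onplane(c,[cen[i]],91,o)[0,:2]-ce;print("key?",cen[i].round(1),st[i,4],"r",np.hypot(*w).round(1),"ang",np.arctan2(w[1],w[0]).round(3))
    print("eef",E.round(1),o["tool_rot"].round(3),"t",o["time_s"],o["ft_force"].round(1))
if __name__=="__main__":
    take("wrist",sys.argv[1]) if len(sys.argv)>2 else 0; meas(sys.argv[1])
E
python3 m.py w7; python3 m.py w8 new
```

```text
time_s: 7.93
eef_pos: [471.7, -254.5, 147.9]
tool_rot: [-3.141, -0.0, 0.981]
ft_force: [0.5, -0.5, -2.7]
grip_width: 38.7
ring [ 525.9 -172.7] 31.7 nose [ 525.8 -172.8  100.2]
bore [ 526.7 -269.6] r 9.51 max 14.9 keyway ang 0.135 in world rel tool [-0.6 -1. ]
bore-ring [  0.8 -96.9] bore-nose [  0.9 -96.8]
key? [292.2  88.6] 38 r 10.8 ang -0.464
eef [ 527.3 -268.6  147.2] [-3.140e+00 -1.000e-03  1.572e+00] t 7.1333 [ 0.1  0.5 -2.8]
ring [ 525.9 -172.8] 31.6 nose [ 525.5 -172.6  100.3]
bore [ 471.9 -255.7] r 9.5 max 15.0 keyway ang -0.458 in world rel tool [ 0.2 -1.2]
bore-ring [-54.  -82.9] bore-nose [-53.6 -83.1]
key? [292.5  77.4] 37 r 10.8 ang -0.473
eef [ 471.7 -254.5  147.9] [-3.141 -0.     0.981] t 7.9333 [ 0.5 -0.5 -2.7]
```

View pics/w8.png

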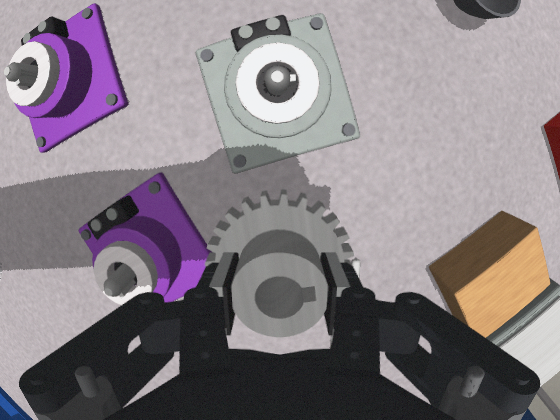

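Both yaws give the same stand axis, (525.9, -172.7). The keyway (-0.46) is now in line with the key (-0.47). Moving over the spindle, still above the nose.

```bash
python3 -m creep '[[[30,0,0,0,0,0,0.65],[65,-1,0,0,0,0,0.65],[90,-1.4,0,0,0,0,0.65],[99,-1.4,0,0,0,0,0.65],[99,-1.4,0,0,0,0,0.65],[99,-1.4,0,0,0,0,0.65],[99,-1.4,20,0,0,0,0.65],[99,-1.4,40,0,0,0,0.65],[99,-1.4,55,0,0,0,0.65],[99,-1.4,60,0,0,0,0.65],[99,-1.4,60,0,0,0,0.65],[99,-1.4,60,0,0,0,0.65]]]'
python3 - <<'E'
from h import *
c,o=take('wrist','w9');print(o['eef_pos'],o['tool_rot'],o['ft_force'])
c2,_=take('scene','s9');a=c2['pixels'][130:240,180:320,::-1];cv2.imwrite('pics/s9z.png',cv2.resize(a,None,fx=5,fy=5,interpolation=2))
cv2.imwrite("pics/w9z.png",cv2.resize(c["pixels"][180:360,180:380,::-1],(800,720),interpolation=cv2.INTER_CUBIC))
E
```

```text
time_s: 8.98
eef_pos: [525.4, -172.7, 88.7]
tool_rot: [3.141, 0.0, 0.977]
ft_force: [-0.1, -0.1, -2.4]
grip_width: 38.1
[ 525.35137109 -172.7236462    88.74031564] [3.14121227e+00 5.83452429e-05 9.76963761e-01] [-0.11260097 -0.05253374 -2.36320802]
```

View pics/s9z.png

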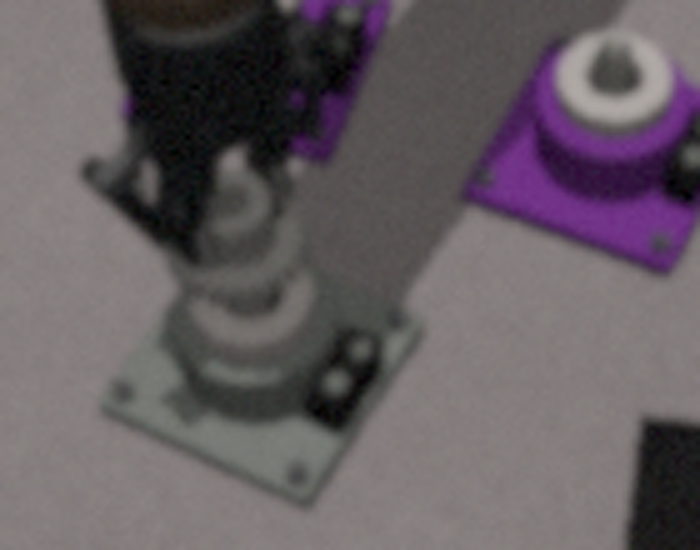

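View pics/w9z.png

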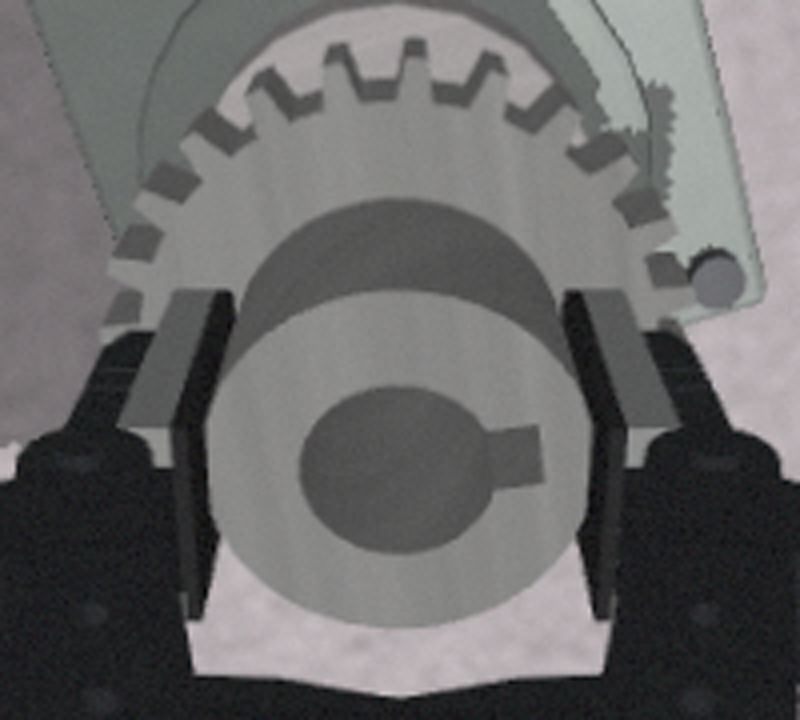

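The gear (scene zoom, about (245,250)) hangs coaxially over the ring with no contact. Lowering slowly over the taper.

```bash
python3 -m creep '[[[0,0,3,0,0,0,0.65],[0,0,6,0,0,0,0.65],[0,0,9,0,0,0,0.65],[0,0,11,0,0,0,0.65],[0,0,11,0,0,0,0.65]]]'
python3 -m creep '[[[0,0,1,0,0,0,0.65],[0,0,2,0,0,0,0.65],[0,0,3,0,0,0,0.65],[0,0,4,0,0,0,0.65],[0,0,4,0,0,0,0.65]]]'
python3 -m creep '[[[0,0,1,0,0,0,0.65],[0,0,1,0,0,0,0.65],[0,0,2,0,0,0,0.65],[0,0,2,0,0,0,0.65]]]'
```

```text
time_s: 9.5
eef_pos: [525.2, -171.8, 76.4]
tool_rot: [-3.141, 0.0, 0.978]
ft_force: [0.1, 0.6, -2.5]
grip_width: 38.2
time_s: 9.92
eef_pos: [525.8, -171.8, 73.2]
tool_rot: [3.141, -0.001, 0.978]
ft_force: [0.6, 1.8, -1.1]
grip_width: 39.0
time_s: 10.25
eef_pos: [525.8, -171.6, 71.0]
tool_rot: [-3.142, -0.001, 0.978]
ft_force: [3.0, 4.9, -1.7]
grip_width: 38.5
```

There's a side force of (3.0, 4.9) N, exactly along tool +x, so the gear sits about 1 mm off. I'm shifting towards tool +x to relieve it.

```bash
python3 -m creep '[[[0.5,0,0,0,0,0,0.65],[1,0,0,0,0,0,0.65],[1,0,0,0,0,0,0.65],[1,0,0,0,0,0,0.65]]]'
```

```text
time_s: 10.58
eef_pos: [525.9, -171.3, 71.0]
tool_rot: [-3.141, 0.001, 0.978]
ft_force: [1.4, 1.9, -1.9]
grip_width: 38.7
```

```bash
python3 -m creep '[[[0.7,0,0,0,0,0,0.65],[0.7,0,0.5,0,0,0,0.65],[0.7,0,1,0,0,0,0.65],[0.7,0,1,0,0,0,0.65]]]'
python3 -m creep '[[[0,0,0.5,0,0,0,0.65],[0,0,1,0,0,0,0.65],[0,0,1.5,0,0,0,0.65],[0,0,1.5,0,0,0,0.65]]]'
python3 -m creep '[[[0,0,0.5,0,0,0,0.65],[0,0,1,0,0,0,0.65],[0,0,1.5,0,0,0,0.65],[0,0,1.5,0,0,0,0.65]]]'
```

```text
time_s: 10.92
eef_pos: [526.3, -170.8, 69.8]
tool_rot: [-3.141, 0.0, 0.978]
ft_force: [-0.6, -0.5, -2.7]
grip_width: 38.8
time_s: 11.25
eef_pos: [526.4, -170.6, 68.4]
tool_rot: [-3.141, 0.0, 0.978]
ft_force: [-0.2, 0.6, -3.2]
grip_width: 38.6
time_s: 11.58
eef_pos: [526.4, -170.6, 66.9]
tool_rot: [-3.141, 0.0, 0.978]
ft_force: [-0.5, 0.6, -2.6]
grip_width: 38.6
```

```bash
python3 -m creep '[[[0,0,0.7,0,0,0,0.65],[0,0,1.4,0,0,0,0.65],[0,0,2,0,0,0,0.65],[0,0,2,0,0,0,0.65]]]'
python3 -m creep '[[[0,0,0.7,0,0,0,0.65],[0,0,1.4,0,0,0,0.65],[0,0,2,0,0,0,0.65],[0,0,2,0,0,0,0.65]]]'
```

```text
time_s: 11.92
eef_pos: [526.4, -170.6, 64.9]
tool_rot: [-3.141, 0.0, 0.978]
ft_force: [0.1, -0.4, -2.3]
grip_width: 38.3
time_s: 12.25
eef_pos: [526.4, -170.6, 62.9]
tool_rot: [-3.141, 0.0, 0.978]
ft_force: [-0.0, 1.2, -3.1]
grip_width: 38.7
```

There's no push with the underside about 6 mm below the key's top, so the keyway is over the key. Continuing to the seat.

```bash
python3 -m creep '[[[0,0,1,0,0,0,0.65],[0,0,2,0,0,0,0.65],[0,0,3,0,0,0,0.65],[0,0,4,0,0,0,0.65],[0,0,5,0,0,0,0.65],[0,0,5,0,0,0,0.65]]]'
python3 -m creep '[[[0,0,0.7,0,0,0,0.65],[0,0,1.4,0,0,0,0.65],[0,0,2,0,0,0,0.65],[0,0,2,0,0,0,0.65]]]'
```

```text
time_s: 12.75
eef_pos: [526.4, -170.6, 57.8]
tool_rot: [-3.141, 0.0, 0.978]
ft_force: [0.5, -0.4, -2.9]
grip_width: 38.6
time_s: 13.08
eef_pos: [526.5, -170.6, 56.0]
tool_rot: [-3.141, 0.0, 0.978]
ft_force: [0.4, 0.6, -3.3]
grip_width: 38.8
```

```bash
python3 -m creep '[[[0,0,0.5,0,0,0,0.65],[0,0,1,0,0,0,0.65],[0,0,1.5,0,0,0,0.65],[0,0,1.5,0,0,0,0.65]]]'
python3 -m creep '[[[0,0,0.3,0,0,0,0.65],[0,0,0.6,0,0,0,0.65],[0,0,1,0,0,0,0.65],[0,0,1,0,0,0,0.65]]]'
```

```text
time_s: 13.42
eef_pos: [526.4, -170.6, 54.5]
tool_rot: [-3.141, 0.0, 0.978]
ft_force: [-0.7, -0.3, -1.8]
grip_width: 38.6
time_s: 13.75
eef_pos: [526.4, -170.6, 53.5]
tool_rot: [-3.142, 0.0, 0.978]
ft_force: [0.1, -0.3, -2.8]
grip_width: 38.7
```

```bash
python3 -m creep '[[[0,0,0.3,0,0,0,0.65],[0,0,0.6,0,0,0,0.65],[0,0,1,0,0,0,0.65],[0,0,1,0,0,0,0.65]]]'
```

```text
time_s: 14.08
eef_pos: [526.5, -170.6, 53.4]
tool_rot: [3.141, -0.0, 0.978]
ft_force: [-2.2, 0.6, 5.0]
grip_width: 38.5
```

Contact at eef z 53.4, exactly the predicted seat height, with about 8 N on the ring. Opening and lifting straight up.

```bash
python3 -m creep '[[[0,0,-0.5,0,0,0,0.6],[0,0,-0.5,0,0,0,0.5],[0,0,-0.5,0,0,0,0.4],[0,0,-0.5,0,0,0,0.3],[0,0,-0.5,0,0,0,0.2],[0,0,-0.5,0,0,0,0.2],[0,0,-0.5,0,0,0,0.2]]]'
python3 -m creep '[[[0,0,-10,0,0,0,0.2],[0,0,-30,0,0,0,0.2],[0,0,-60,0,0,0,0.2],[0,0,-90,0,0,0,0.2],[0,0,-100,0,0,0,0.2],[-30,0,-100,0,0,0,0.2],[-60,0,-100,0,0,0,0.2],[-60,0,-100,0,0,0,0.2],[-60,0,-100,0,0,0,0.2]]]'
python3 - <<'E'
from h import *
c,o=take('wrist','w10');P=cloud(c,o);print(o['eef_pos'],o['ft_force'],o['time_s'])
E2=(np.hypot(P[...,0]-526,P[...,1]+172)<45)
for nm,z in(("boss top 115",115),("disc 87",87)):
    s=P[E2&(abs(P[...,2]-z)<5)];print(nm,len(s),np.median(s[:,2]).round(1),((s.max(0)+s.min(0))/2).round(1),np.ptp(s,axis=0).round(1))
s=P[E2&(abs(P[...,2]-115)<5)];A=np.c_[s[:,:2]-s[:,:2].mean(0),np.ones(len(s))];print("slopes",np.linalg.lstsq(A,s[:,2],rcond=None)[0])
c2,_=take('scene','s10');a=c2['pixels'][130:240,180:320,::-1];cv2.imwrite('pics/s10z.png',cv2.resize(a,None,fx=5,fy=5,interpolation=2))
E
```

```text
time_s: 14.67
eef_pos: [526.5, -170.6, 53.1]
tool_rot: [-3.142, 0.0, 0.978]
ft_force: [-0.2, -0.1, -0.6]
grip_width: 67.9
time_s: 15.42
eef_pos: [492.5, -221.3, 153.7]
tool_rot: [3.141, -0.0, 0.975]
ft_force: [-0.1, 1.2, 0.8]
grip_width: 68.4
[ 492.49624305 -221.26650204  153.66297456] [-0.12559614  1.1721019   0.81042283] 15.4167
boss top 115 2139 114.2 [ 526.4 -172.8  113.4] [40.1 40.1  6.6]
disc 87 3459 86.3 [ 526.1 -173.1   87.1] [72.4 72.5  9.8]
slopes [ 1.21188351e-03 -8.45514352e-04  1.14211231e+02]
```

View pics/w10.png

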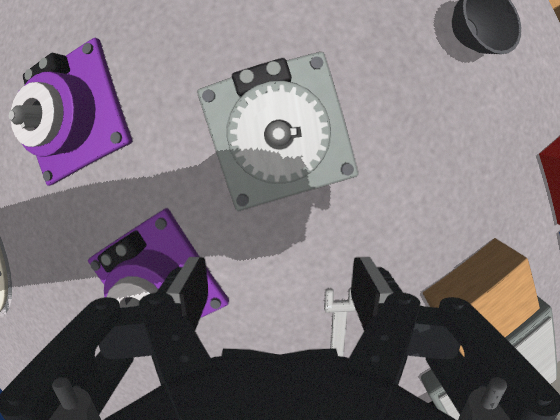

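View pics/s10z.png

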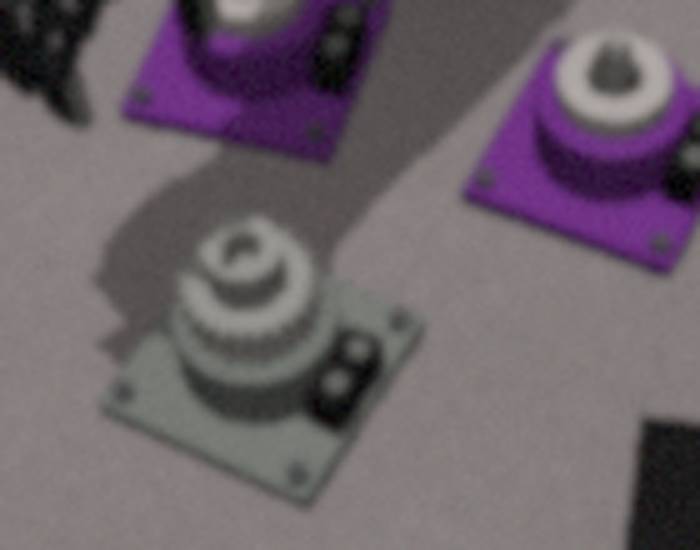

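Wrist view: the gear sits on the stand at (279,133) with the key in its keyway at (294,132). Scene zoom: gear flat on the ring at (245,290). The top reads 114.2 mm, with the ring earlier read as 74.1 mm, so it is 40.1 mm above the seat and level to about 0.001 rad. The fingers are clear. Handing in.

```bash
python3 -c "
from rig import sign_off,observe
print(sign_off())"
```

```text
the job is handed in; nothing more can be done
None
```

The gear is on the stand's spindle, boss up, with the key in its keyway, seated on the ring and released. I handed the job in after about 15 s; sign-off gives no verdict.

**How it went:** I saw the key in the wrist camera (about -0.47 rad in the world, 1.40 rad from the stand's x) and turned the gear's keyway to match before lowering. It dropped over the key at the first try, so I did not have to turn it under pressure to find the key. A side force of about 6 N on the taper went away after I shifted the gear about 1.7 mm. The only other push was about 8 N when it met the ring.

**Last checks:**

| Check | Result |
|---|---|
| Height of the gear's top above the ring's measured height | 40.1 mm (40 expected) |
| Distance from the measured spindle axis | about 0.5 mm |
| Tilt | about 0.001 rad |
| Gripper | open, about 60 mm to the side and 100 mm up, touching nothing |

I did not measure the bystanders again at the end, but nothing came near them.

**What failed or disagreed:**
- **First grasp:** it closed on air above the boss. The depth images put the real fingertips about 38–44 mm behind the reported TCP, against the description. I corrected for that and the second grasp held.
- **Camera positions:** the fixed cameras put the stand about 2–5 mm from where the wrist camera did. I used the wrist camera's value.

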